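# Pry open the junction box with a screwdriver

### The arm

A 7-joint arm with a two-finger parallel gripper is mounted at the origin on a cart in front of the work surface, level with it; the furniture and walls round the work are solid. World frame = base frame: x ahead of the robot, y to its left, z up, the work surface at z = 0. Lengths are in m, angles in rad, forces in N, time in s.
With the tool pointing down it reaches from about 0.425 to 1.025 m from the base axis. Payload 9.4 kg.
Tool frame: the origin (TCP) lies midway between the tips of the shut fingers; the grasp point (between the pads) lies bot.pinch_z behind it (bot.pinch_z is the distance from the TCP to the grasp point, in m); z points along the fingers, y is the line along which they close (so a half turn about z gives the same grasp; the last joint's range is limited). The gripper opens to 93 mm and grips with 3 to 60 N. Pads are 15 mm wide; open, the fingers measure 128 mm over their backs; the gripper's body (75 mm by 188 mm) begins 65 mm behind the grasp point.
Start: joints at [-1.222, 0.599, -0.003, 1.599, 0.002, 0.943, -0.08], TCP at [0.299, 0.66, 0.219] pointing down, gripper open.
Joint ranges: [-2.57, 2.57], [-0.35, 1.97], [-1.29, 1.29], [0.11, 2.56], [-1.05, 4.19], [0.11, 1.86], [-2.63, 2.63]. Speed limits (rad/s): [2.22, 2.22, 3.01, 3.01, 3.14, 3.14, 3.14].

### API

Orientations are given as a rotation vector (axis times angle).
In Python, from station import bot, cams, job_done gives the robot as it stands.
- The arm moves only by the tool carry_out, never from a script. Its argument "motion" is text: rows parted by semicolons, each of 7 numbers parted by spaces: the turn, a rotation vector about the tool's x, y, z in degrees, then the shift along the tool's x, y, z in mm, then the finger opening in mm, from 0 to 93. A call has 1 to 8 rows; each row shifts and turns the commanded pose from where the row before left it, along the tool's axes as they then stand; what a row does not reach is not made up. A row lasts 1/8 s, in which the tool goes at most 62.5 mm and 10.7 degrees, less where a joint would pass 70% of its speed; a pose out of reach is approached as far as the arm can. A call is refused whole if a number of a shift passes 62.5 or a number of a turn 10.7, either way. A call with a gripper value outside its range is refused whole. The fingers move at their own pace and stop on an object; "grip_force" is the grip in N (left out, the last holds). Time passes only in rows, so rows that do not move let the fingers close. It gives the time, the measured TCP pose, the force, the opening and the grip force at its end, in the units of the state.
- bot.sense(): the state, without advancing time (a new reading comes with each control period).
- cams.capture(name): name is "scene" or "top" or "wrist"; returns the picture (420x560x3 uint8, blue, green, red); there is no depth.
- cams.camera_params(name): a dict with "fovy" (degrees; the focal length in pixels is half the picture's height over the tangent of half this angle, whatever the lens; pixels are square), "cx", "cy" (the principal point, pixels), "rvec" (rotation vector, rad) and "tvec" (3), from world to camera coordinates, as OpenCV has them. Camera axes: x right, y down, z forward; pixel columns grow to the right and rows downward; lengths in m; the calibration is good to about 2 mm. A picture is of the moment at which its call begins: read the wrist's pose just before it. camera_params takes no time and is no camera call; for the wrist camera it gives the pose at the moment of the call.
- job_done(): hands the job in; it is judged then, once.
The state is a dict: "t": time; "joint_positions": joint angles; "joint_vel": joint speeds; "joint_efforts": joint torques, N m; "tcp_pos": TCP position; "ee_rot": TCP orientation; "ft_force": force on the tool from outside, world axes, zero at the start; "ft_torque": the same for the moment, N m; "gripper_width": finger opening in m; "finger_force": force on a finger pad.
Only numpy, scipy, OpenCV 4.12 (cv2) and the standard library are available. Lean on these libraries where they do the work, as an engineer would, in place of code of your own. Each camera call takes 0.05 s, during which the arm holds its last target. There are 200 camera calls.

### The job

Pick up the screwdriver (not the wrench), slide its blade into the slot under the cover of the grey junction box and lever the hinged cover up until it stands at least half open (45 degrees or more), without touching the cover with the gripper itself. Then take the screwdriver out and lay it flat on the bench, setting it down rather than dropping it, and leave the cover standing open. Leave the wrench and the tape measure where they lie.

Things in the scene. Friction and masses are not known exactly. Their poses are not given: they have to be found in the camera images.
- screwdriver: Screwdriver with a thick red and black handle and a bare steel shaft, 198 mm long, 75 g, lying flat on the bench. Origin: mid-length on its underside. Its y axis runs along its length: handle from y = 0 to +99 mm (26 mm wide in x, 29 mm high; balance point near y = +40 mm), round shaft 6 mm in diameter from y = 0 to the tip at y = -99 mm, centre line 15 mm above the underside. z is up as it lies at the start.
- junction_box: Grey plastic junction box screwed to the bench (immovable), 100 mm deep (x) by 132 mm wide (y) by 66 mm high, 72 mm with the closed cover; open inside, with 4 mm walls and a terminal block up to 26 mm high at the back. Origin: centre of its underside; x points from the slotted front towards the hinge side, z up. Fixing ears reach 85 mm either side in y.
- pry_slot (a point): Centre of the opening of the pry slot in the outer face of the box's front wall, 56 mm above the bench. The slot is 50 mm wide (y) by 20 mm high: sill 46 mm above the bench, underside of the closed cover 66 mm (65 mm at least). Axes as the box: x points into the box, level. Behind the slot the box is empty for 60 mm at this height and right down past the sill.
- cover (a joint): Hinge angle of the flat grey cover (102 mm deep, 136 mm wide, 6 mm thick, 60 g), rad: 0 = closed, grows as the front edge rises, 1.75 = stop. It has no knob or grip. The hinge line is level, along the back top edge of the box, 100 mm behind the slot's face and 68 mm above the bench. A stiff hinge (0.06 N m): it stays at whatever angle it is left and takes 1 to 2 N at the blade to lift.
- wrench: Combination wrench, 173 mm long, flat chromed steel, lying on the bench across from the screwdriver, on the other side of the box's front: a bystander, not to be moved. Origin: mid-length on its underside, y along its length.
- tape_measure: Tape measure, 37 x 84 x 63 mm, standing on the bench to the left of the tools and box: a bystander, not to be moved. Origin: centre of its underside.
Mind the look-alikes: they are no part of the job. There is more than one size of the junction_box; the one meant has the size given above.

How it is judged:
On the way, in this order (a step that is already met when the one before it is completed fails the run):
1. the screwdriver, in the gripper, lifts the cover off the box (value of joint cover above 0.1 rad and contact force between screwdriver and cover above 0.2 N and contact force between the fingers and screwdriver above 1 N), for 0.1 s.
2. the cover is levered at least 40 degrees open (value of joint cover above 0.7 rad), for 0.1 s.
3. the screwdriver is brought down to the bench in the gripper (its underside within 40 mm of it) (height (world z) of screwdriver below 0.04 m and contact force between the fingers and screwdriver above 1 N), for 0.05 s.
At the end, for the whole second after the job is handed in: The cover stands at least 40 degrees (0.7 rad) open; the screwdriver lies flat (within 10 degrees) and at rest on the bench, clear of the box (value of joint cover above 0.7 rad and height (world z) of screwdriver below 0.04 m and angle between screwdriver's own y axis and vertical between 1.4 and 1.74 rad and contact force between screwdriver and junction_box below 0.1 N and linear speed of screwdriver below 0.02 m/s); the robot touches nothing.
It fails at once if the gripper or arm pushes on the cover (contact force between any of the fingers, the arm and cover above 1 N).
It fails at once if the wrench or the tape measure is moved more than 30 mm (distance of any of wrench, tape_measure from where it was at the start of the episode above 0.03 m).
It also fails if it takes over 48 s, if anything falls off the work surface, if the arm or the gripper's body presses on something with over 40 N, if the wrist force passes 120 N, or if a joint passes its speed limit or range.

## Working session

There is one attempt and no reset: what is moved stays moved. The work goes in short steps, Python scripts to look and compute and a tool call to move; the robot and the scene stay as the last step left them, time stands still between calls to the robot, and variables do not carry over. Pictures are saved under pics/ and viewed, at most 12 in all, crops included, and the job is handed in when it is done.

Besides the shell and the picture viewer there is one more tool, called after ">>>" as name(argument=value, ...) on one line, values as JSON. carry_out: Moves the arm, as the interface text tells. Its arguments: {"type":"object","properties":{"motion":{"type":"string"},"grip_force":{"type":"number"}},"required":["motion"]}

```bash
mkdir -p pics; ls; python3 - <<'E'
from station import bot,cams
import cv2
for n in("scene","top"):
    cv2.imwrite(f"pics/{n}0.png",cams.capture(n)); print(n,cams.camera_params(n))
print(bot.sense(),bot.pinch_z)
E
```

```text
pics
scene {'fovy': 47.47770393041148, 'cx': 283.3967224211422, 'cy': 212.15241345971995, 'rvec': array([ 0.04284297,  2.97304137, -0.96208789]), 'tvec': array([0.57392903, 0.00664263, 1.34081441])}
top {'fovy': 52.607167190150356, 'cx': 269.88559697249633, 'cy': 202.76024905029084, 'rvec': array([ 2.14035937, -2.18685971,  0.17765568]), 'tvec': array([0.03549062, 0.58111717, 1.01448733])}
{'t': 0.1, 'joint_positions': array([-1.2217079 ,  0.60006566, -0.00257556,  1.60002729,  0.00182139,
        0.94287266, -0.07978667]), 'joint_vel': array([ 6.67650220e-04, -2.14058312e-03, -7.36924803e-05, -4.70757720e-03,
        4.53261325e-04, -1.33168771e-03,  1.92882779e-03]), 'joint_efforts': array([ 5.21693713e-03, -7.66558027e+01,  1.50218256e+00, -2.52940232e+01,
       -5.23386290e-02,  1.35871270e-02,  8.58008593e-05]), 'tcp_pos': array([0.29927896, 0.65988756, 0.21783908]), 'ee_rot': array([-6.63580908e-01, -3.07054235e+00,  2.13763223e-03]), 'ft_force': array([ 0.72825108, -0.08012928, -0.71480166]), 'ft_torque': array([-0.01139669,  0.02911709,  0.03703066]), 'finger_force': 0.0, 'gripper_width': 0.09289419093442076} 0.0188
```

View pics/top0.png

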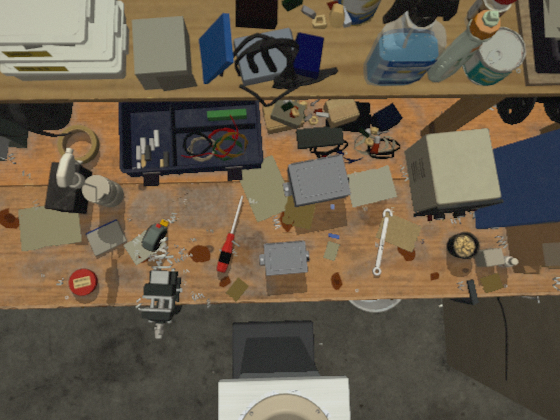

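View pics/scene0.png

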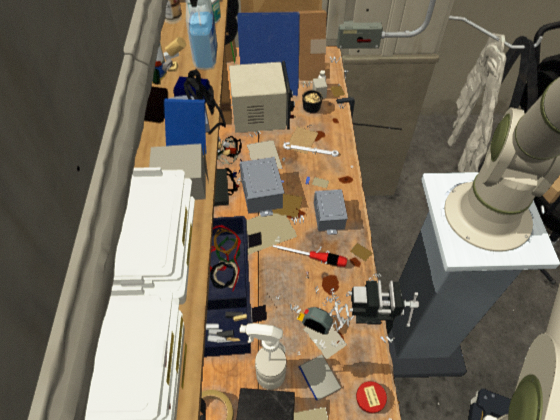

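The top view shows the screwdriver at about (231,235) with its handle at the lower end (226,250). The large grey box is at (319,182), the small look-alike at (285,258), the wrench at (383,240) and the tape at (155,235).

```bash
cat > h.py <<'E'
import numpy as np,cv2
from scipy.spatial.transform import Rotation as R
from station import bot,cams
def K(p): 
    f=210/np.tan(np.radians(p["fovy"])/2); return np.array([[f,0,p["cx"]],[0,f,p["cy"]],[0,0,1]])
def ray(p,uv):
    M=R.from_rotvec(p["rvec"]).as_matrix(); d=M.T@np.linalg.inv(K(p))@np.array([*uv,1.]); return -M.T@p["tvec"],d
def onz(p,uv,z):
    c,d=ray(p,uv); return c+d*(z-c[2])/d[2]
def proj(p,X): return cv2.projectPoints(np.array(X,float).reshape(-1,3),p["rvec"],p["tvec"],K(p),None)[0].reshape(-1,2)
E
python3 - <<'E'
from h import *
im=cv2.imread("pics/top0.png"); p=cams.camera_params("top")
hsv=cv2.cvtColor(im,cv2.COLOR_BGR2HSV)
# red handle
m=cv2.inRange(hsv,(0,150,90),(8,255,255))|cv2.inRange(hsv,(172,150,90),(180,255,255)); m[:,:200]=0;m[:,260:]=0;m[:200]=0;m[285:]=0
ys,xs=np.nonzero(m); print("red",len(xs),onz(p,(xs.mean(),ys.mean()),.02)); 
crop=im[140:290,205:405]; cv2.imwrite("pics/c1.png",cv2.resize(crop,(800,600),interpolation=cv2.INTER_CUBIC))
for nm,roi,z in(("big",(275,145,80,75),.072),("small",(255,230,60,55),.06)):
    x,y,w,h=roi
    g=cv2.inRange(hsv[y:y+h,x:x+w],(90,10,70),(130,120,255))
    g=cv2.morphologyEx(g,cv2.MORPH_OPEN,np.ones((5,5)))
    c=max(cv2.findContours(g,0,1)[0],key=cv2.contourArea); r=cv2.minAreaRect(c); b=cv2.boxPoints(r)+[x,y]
    P=np.array([onz(p,q,z) for q in b]); print(nm,b.round(1).tolist(),P.round(3).tolist(),P.mean(0),[np.linalg.norm(P[i]-P[i-1]).round(3) for i in(1,2)])
E
```

```text
red 242 [0.46397183 0.13486619 0.02      ]Traceback (most recent call last):
  File "<stdin>", line 12, in <module>
ValueError: max() iterable argument is empty
```

View pics/c1.png

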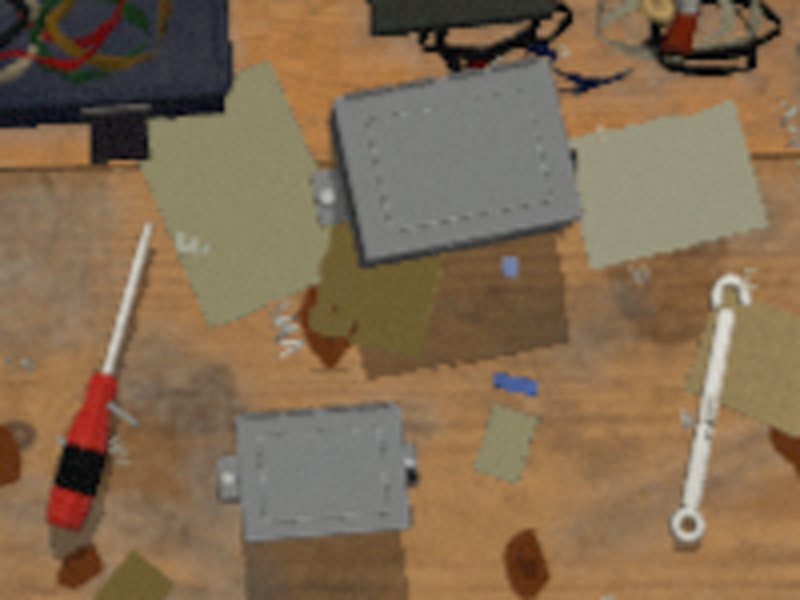

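```bash
cat >> h.py <<'E'
def plan(pos,xdir,Rt=None,T=None):
    """rows to reach pos with tool down and tool x along xdir, from the measured pose (or T)"""
    s=bot.sense(); p0,R0=(s["tcp_pos"],R.from_rotvec(s["ee_rot"])) if T is None else T
    x=np.array([*xdir[:2],0.]);x/=np.linalg.norm(x);z=np.array([0,0,-1.]);Rt=R.from_matrix(np.c_[x,np.cross(z,x),z])
    rv=(R0.inv()*Rt).as_rotvec(degrees=True); d=R0.inv().apply(np.array(pos)-p0)*1e3
    print("turn",rv.round(2),"shift(in old axes)",d.round(1),"shift(in new axes)",Rt.inv().apply(np.array(pos)-p0).__mul__(1e3).round(1)); return Rt
E
python3 - <<'E'
from h import *
p=cams.camera_params("top")
f=lambda u,v:(205+(u+.5)/4-.5,140+(v+.5)/4-.5)
C=[onz(p,f(*q),.072) for q in((368,264),(579,215),(548,60),(333,100))]
C=np.array(C);print(C.round(4).tolist()); print([np.linalg.norm(C[i]-C[i-1]).round(4) for i in range(4)])
fr=(C[0]+C[1])/2;bk=(C[2]+C[3])/2
print("front",fr,"back",bk,"yaw x",np.degrees(np.arctan2(*(bk-fr)[[1,0]])),"yaw y",np.degrees(np.arctan2(*(C[0]-C[1])[[1,0]])))
S=[onz(p,f(*q),.015) for q in((405-164,0),)]
s=[onz(p,f(235,415),.05),onz(p,f(400,403),.05),onz(p,f(412,530),.05)]
print("small",np.round(s,3).tolist())
t=onz(p,f(149,226),.015);h=onz(p,f(66,526),.018);print("tip",t,"hend",h,np.linalg.norm((t-h)[:2]))
im=cv2.imread("pics/top0.png");hsv=cv2.cvtColor(im,cv2.COLOR_BGR2HSV)
print("tape",onz(p,(155,235),.06),"wr",onz(p,(388,212),0),onz(p,(377,271),0))
s=bot.sense();print(R.from_rotvec(s["ee_rot"]).as_matrix().round(3))
u=(t-h);u[2]=0;u/=np.linalg.norm(u);mid=t-.099*u;print("mid",mid,"dir",u,np.degrees(np.arctan2(u[1],u[0])))
g=mid-.025*u; plan([g[0],g[1],.15],u);plan([g[0],g[1],.15],-u)
E
```

```text
[[0.5691, -0.0402, 0.072], [0.5964, -0.1691, 0.072], [0.6929, -0.1547, 0.072], [0.6701, -0.022, 0.072]]
[np.float64(0.1027), np.float64(0.1318), np.float64(0.0975), np.float64(0.1346)]
front [ 0.58273155 -0.10463731  0.072     ] back [ 0.68149551 -0.08836917  0.072     ] yaw x 9.353620144330275 yaw y 101.98135446327905
small [[0.481, 0.041, 0.05], [0.486, -0.059, 0.05], [0.41, -0.064, 0.05]]
tip [0.60345286 0.09300811 0.015     ] hend [0.41671079 0.14672594 0.018     ] 0.19431471137709244
tape [0.50659181 0.29990128 0.06      ] wr [ 0.55699419 -0.28295918  0.        ] [ 0.4072277 -0.245631   0.       ]
[[-0.911  0.413 -0.   ]
 [ 0.413  0.911 -0.001]
 [-0.    -0.001 -1.   ]]
mid [0.50831099 0.12037642 0.015     ] dir [ 0.96102899 -0.27644761  0.        ] -16.048301008888714
turn [0.0000e+00 1.2000e-01 1.7166e+02] shift(in old axes) [-388.4 -408.6   68.4] shift(in new axes) [325.  460.7  67.8]
turn [-0.08  0.   -8.34] shift(in old axes) [-388.4 -408.6   68.4] shift(in new axes) [-325.  -460.7   67.8]
```

>>> carry_out(motion="0 0 -8.3 0 0 0 93; 0 0 0 -34 -48 0 93; 0 0 0 -34 -48 0 93; 0 0 0 -34 -48 0 93; 0 0 0 -34 -48 0 93; 0 0 0 -34 -48 0 93; 0 0 0 -34 -48 0 93; 0 0 0 -34 -48 0 93", grip_force=60)

```text
t: 1.1
tcp_pos: [0.4353, 0.2695, 0.2186]
ee_rot: [0.44, 3.111, -0.0]
ft_force: [0.8, 0.6, 0.5]
gripper_width: 0.0929
finger_force: 0.0
```

>>> carry_out(motion="0 0 0 -34 -48 0 93; 0 0 0 -34 -48 20 93; 0 0 0 -19 -29 47 93; 0 0 0 0 0 0 93; 0 0 0 0 0 0 93")

```text
t: 1.72
tcp_pos: [0.4839, 0.1278, 0.1517]
ee_rot: [-0.44, -3.11, -0.0]
ft_force: [0.5, 0.4, 0.7]
gripper_width: 0.0931
finger_force: 0.0
```

```bash
python3 - <<'E'
from h import *
p=cams.camera_params("wrist");im=cams.capture("wrist");cv2.imwrite("pics/w1.png",im);np.save("w1.npy",p,allow_pickle=True)
s=bot.sense();print(s["t"],s["tcp_pos"],s["ft_force"],R.from_rotvec(s["ee_rot"]).as_matrix().round(3).tolist())
print(proj(p,[[.6035,.093,.015],[.4167,.1467,.015],[.5831,-.1046,.072]]))
E
```

```text
1.775 [0.48407607 0.1284484  0.15220481] [-0.32760039 -0.92368703  1.35168648] [[-0.961, 0.276, 0.001], [0.276, 0.961, 0.001], [-0.0, 0.001, -1.0]]
[[282.42896254 311.18180825]
 [281.96876961 128.21461006]
 [ 76.40485633 378.52793173]]
```

View pics/w1.png

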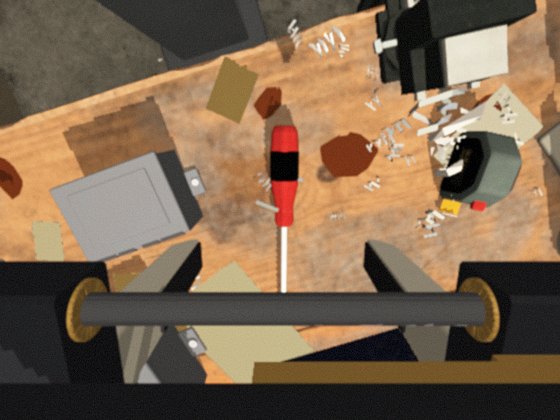

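The wrist view shows the screwdriver upright in the picture at column ~284. Its handle end is at (284,126) and the handle/shaft junction at (284,226), between the open fingers.

```bash
python3 - <<'E'
from h import *
p=cams.camera_params("wrist")
a=onz(p,(284.5,126),.015);b=onz(p,(283.5,226),.015);c=onz(p,(283.7,280),.015);print(a,b,c,np.linalg.norm(a-b))
u=c-a;u/=np.linalg.norm(u);print(u,np.degrees(np.arctan2(u[1],u[0])))
g=b-.025*u;print(g);plan([g[0],g[1],.004],-u)
E
```

```text
[0.41576459 0.15014311 0.015     ] [0.51021478 0.12198443 0.015     ] [0.56843612 0.10545248 0.015     ] 0.0985583588227845
[ 0.95972676 -0.28093513  0.        ] -16.31602411190927
[0.48622161 0.12900781 0.015     ]
turn [0.05 0.02 0.29] shift(in old axes) [ -1.9   1.  148.2] shift(in new axes) [ -1.9   1.1 148.2]
```

>>> carry_out(motion="0 0 0 -2 1 50 93; 0 0 0 0 0 50 93; 0 0 0 0 0 34 93; 0 0 0 0 0 13 93; 0 0 0 0 0 0 93; 0 0 0 0 0 0 10; 0 0 0 0 0 0 10; 0 0 0 0 0 0 10", grip_force=60)

```text
t: 2.78
tcp_pos: [0.4866, 0.1277, 0.0055]
ee_rot: [0.44, 3.109, 0.001]
ft_force: [-0.2, -0.7, -0.7]
gripper_width: 0.0676
finger_force: 0.0
```

>>> carry_out(motion="0 0 0 0 0 0 10; 0 0 0 0 0 0 10; 0 0 0 0 0 0 10; 0 0 0 0 0 0 10")

```text
t: 3.28
tcp_pos: [0.4861, 0.1276, 0.0046]
ee_rot: [-0.44, -3.111, 0.0]
ft_force: [0.6, 1.0, -0.3]
gripper_width: 0.0273
finger_force: 0.0
```

>>> carry_out(motion="0 0 0 0 0 0 10; 0 0 0 0 0 0 10; 0 0 0 0 0 0 10; 0 0 0 0 0 -20 10; 0 0 0 0 0 -40 10; 0 0 0 0 0 -50 10; 0 0 0 0 0 -50 10; 0 0 0 0 0 0 10")

```text
t: 4.28
tcp_pos: [0.4878, 0.1281, 0.1679]
ee_rot: [0.439, 3.105, 0.005]
ft_force: [0.0, -0.7, -1.5]
gripper_width: 0.0263
finger_force: 59.9
```

```bash
python3 - <<'E'
from h import *
p=cams.camera_params("wrist");im=cams.capture("wrist");cv2.imwrite("pics/w2.png",im)
s=bot.sense();print(s["t"],s["tcp_pos"],s["gripper_width"],s["finger_force"])
R0=R.from_rotvec(s["ee_rot"]);c=s["tcp_pos"]-R0.as_matrix()[:,2]*.0188
print("expect hend/tip px",proj(p,[c+R0.apply([.074,0,0]),c-R0.apply([.124,0,0])]))
yaw=np.radians(11.);d=np.array([np.cos(yaw),np.sin(yaw),0])
slot=np.array([.583,-.1045,.056])+.002*d
tip=slot-.03*d; g=tip-.124*d   # grasp point at pre-insert
print("g",g); plan([g[0],g[1],.152],-d)
E
```

```text
4.325 [0.4868169 0.1278115 0.1660833] 0.026061440209389542 59.94758605957031
expect hend/tip px [[281.78135442 116.58386319]
 [282.4437422  449.86624757]]
g [ 0.43379267 -0.13350297  0.056     ]
turn [  0.08   0.19 -27.11] shift(in old axes) [ -21.5 -265.8   13.6] shift(in new axes) [ 101.9 -246.4   14.1]
```

View pics/w2.png

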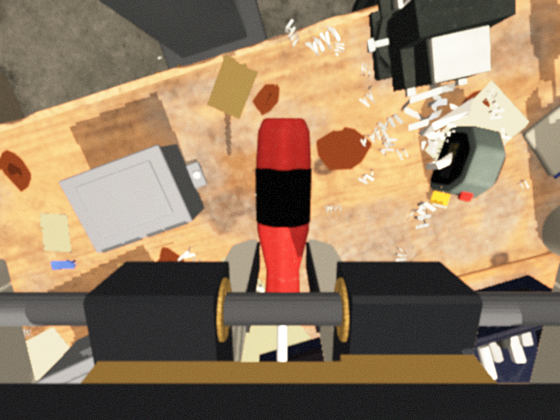

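>>> carry_out(motion="0 0 -9 0 0 0 10; 0 0 -9 0 0 0 10; 0 0 -9 0 0 0 10; 0 0 0 20 -50 0 10; 0 0 0 20 -50 0 10; 0 0 0 20 -50 0 10; 0 0 0 20 -50 7 10; 0 0 0 22 -46 7 10")

```text
t: 5.32
tcp_pos: [0.4314, -0.1347, 0.1492]
ee_rot: [0.298, -3.126, -0.001]
ft_force: [0.3, 0.1, -1.0]
gripper_width: 0.0265
finger_force: 59.9
```

>>> carry_out(motion="0 0 0 0 0 50 10; 0 0 0 0 0 56 10; 0 0 0 0 0 0 10; 0 0 0 0 0 0 10")

```text
t: 5.82
tcp_pos: [0.4322, -0.1329, 0.0452]
ee_rot: [0.299, -3.126, -0.0]
ft_force: [-0.4, -0.1, -1.7]
gripper_width: 0.026
finger_force: 59.9
```

```bash
python3 - <<'E'
from h import *
pt=cams.camera_params("top");im=cams.capture("top");ps=cams.camera_params("scene");i2=cams.capture("scene")
a=cv2.resize(im[140:290,255:405],(600,600),interpolation=cv2.INTER_CUBIC)
b=cv2.resize(i2[130:280,220:370],(600,600),interpolation=cv2.INTER_CUBIC)
cv2.imwrite("pics/c2.png",a); cv2.imwrite("pics/c3.png",b)
s=bot.sense();print(s["t"],s["tcp_pos"],s["ft_force"])
R0=R.from_rotvec(s["ee_rot"]);M=R0.as_matrix();c=s["tcp_pos"]-M[:,2]*.0105
P=[c-.124*M[:,0],c-.025*M[:,0]];print(P,M[:,0])
print("tip/junction top crop",(proj(pt,P)-[255,140])*4,"scene crop",(proj(ps,P)-[220,130])*4)
E
```

```text
5.925 [ 0.43337292 -0.13323723  0.04651989] [ 0.27370551  0.06368851 -0.95609454]
[array([ 0.55509694, -0.10973906,  0.05735261]), array([ 0.45789024, -0.12849502,  0.05708694])] [-0.98188591 -0.18945411 -0.00268354]
tip/junction top crop [[278.92765623 286.05037519]
 [316.43438818 445.76472149]] scene crop [[276.46380439 180.66305826]
 [411.9895647  158.1258604 ]]
```

View pics/c2.png

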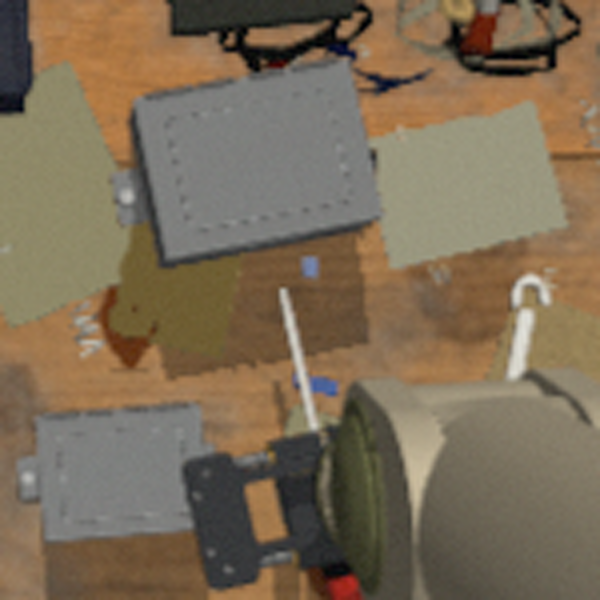

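The top crop shows the blade tip at (284,290), lined up with the middle of the box front edge at (273,240). Next I check the height in the scene view.

View pics/c3.png

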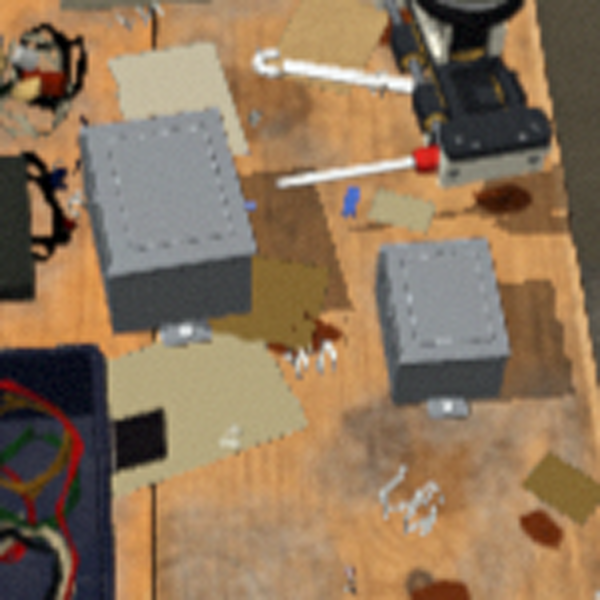

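The tip in the scene view is at (281,183), within about 2 mm of the prediction, so I insert.

>>> carry_out(motion="0 0 0 -20 0 0 10; 0 0 0 -20 0 0 10; 0 0 0 -15 0 0 10; 0 0 0 -15 0 0 10; 0 0 0 0 0 0 10")

```text
t: 6.55
tcp_pos: [0.5025, -0.1197, 0.0452]
ee_rot: [-0.299, 3.125, -0.0]
ft_force: [0.3, -0.0, -0.3]
gripper_width: 0.0261
finger_force: 59.9
```

>>> carry_out(motion="0 0 0 0 0 -5 10; 0 0 0 0 0 -5 10; 0 0 0 0 0 -5 10; 0 0 0 0 0 -5 10; 0 0 0 0 0 -5 10; 0 0 0 0 0 -5 10; 0 0 0 0 0 0 10")

```text
t: 7.42
tcp_pos: [0.5013, -0.1201, 0.0751]
ee_rot: [-0.298, 3.127, -0.0]
ft_force: [0.2, -0.2, -0.6]
gripper_width: 0.0261
finger_force: 59.9
```

```bash
python3 - <<'E'
from h import *
ps=cams.camera_params("scene");i2=cams.capture("scene")
cv2.imwrite("pics/c4.png",cv2.resize(i2[130:280,220:370],(600,600),interpolation=cv2.INTER_CUBIC))
s=bot.sense();print(s["t"],s["tcp_pos"],s["ft_force"],s["ft_torque"],s["finger_force"])
E
```

```text
7.475 [ 0.50135554 -0.12001601  0.07486975] [-0.31934647 -0.17777871 -0.97098717] [ 9.11149747e-02 -7.03441385e-02  5.44462976e-05] 59.94761288166046
```

View pics/c4.png

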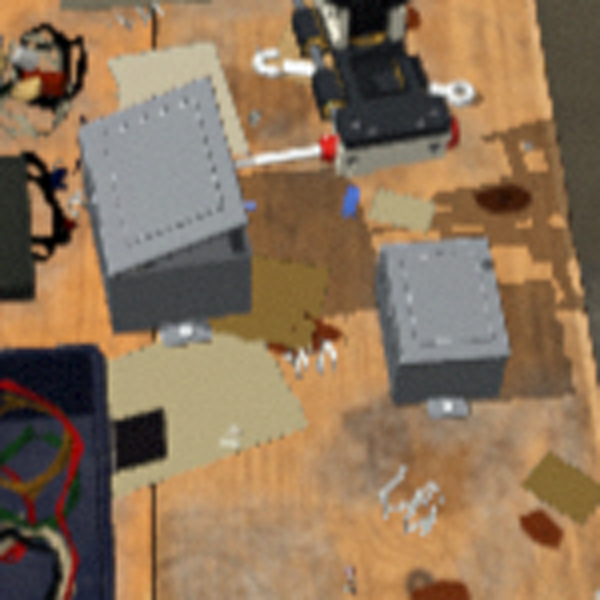

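The cover is lifting, about 20° open, with its near front corner at (243,210) off the box. I go on up and forward.

>>> carry_out(motion="0 0 0 -2 0 -6 10; 0 0 0 -2 0 -6 10; 0 0 0 -3 0 -6 10; 0 0 0 -3 0 -6 10; 0 0 0 -3 0 -6 10; 0 0 0 -3 0 -6 10; 0 0 0 -3 0 -6 10; 0 0 0 -3 0 -6 10")

```text
t: 8.48
tcp_pos: [0.523, -0.1158, 0.123]
ee_rot: [0.298, -3.127, 0.0]
ft_force: [-0.5, 0.0, -1.3]
gripper_width: 0.0266
finger_force: 59.9
```

>>> carry_out(motion="0 0 0 -4 0 -5 10; 0 0 0 -4 0 -5 10; 0 0 0 -4 0 -4 10; 0 0 0 -4 0 0 10; 0 0 0 0 0 0 10; 0 0 0 0 0 0 10")

```text
t: 9.22
tcp_pos: [0.5386, -0.1128, 0.1365]
ee_rot: [-0.299, 3.127, 0.0]
ft_force: [-0.3, -0.7, -1.0]
gripper_width: 0.0265
finger_force: 59.9
```

```bash
python3 - <<'E'
from h import *
ps=cams.camera_params("scene");i2=cams.capture("scene")
cv2.imwrite("pics/c5.png",cv2.resize(i2[130:280,220:370],(600,600),interpolation=cv2.INTER_CUBIC))
s=bot.sense();print(s["t"],s["tcp_pos"],s["ft_force"],s["finger_force"])
yaw=np.radians(11.);d=np.array([np.cos(yaw),np.sin(yaw),0]);l=np.array([-d[1],d[0],0]);f=np.array([.585,-.104,0])
for a in(50,60,70,80):
    r=np.radians(a);P=[f+d*(.1-.102*np.cos(r))+l*k*.068+[0,0,.068+.102*np.sin(r)] for k in(1,-1)];print(a,((proj(ps,P)-[220,130])*4).round())
E
```

```text
9.275 [ 0.53852097 -0.11276223  0.13651194] [ 0.42103942 -1.03508365 -1.59775419] 59.94756639003754
50 [[205. 187.]
 [163.  37.]]
60 [[182. 180.]
 [142.  30.]]
70 [[157. 177.]
 [118.  26.]]
80 [[130. 176.]
 [ 92.  25.]]
```

View pics/c5.png

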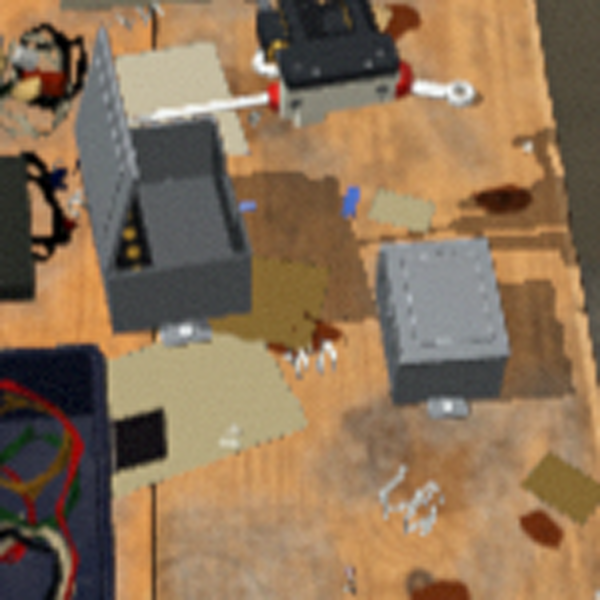

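The cover stands at about 77°, with its front edge corners at (137,180) and (103,25). I back the blade out, return to the clear spot and lower it.

>>> carry_out(motion="0 0 0 20 0 0 10; 0 0 0 30 0 0 10; 0 0 0 30 0 0 10; 0 0 0 28 0 0 10; 0 0 0 0 50 -10 10; 0 0 0 0 50 0 10; 0 0 0 0 50 0 10; 0 0 0 0 50 0 10")

```text
t: 10.28
tcp_pos: [0.3945, 0.0646, 0.1468]
ee_rot: [-0.298, 3.127, 0.0]
ft_force: [1.1, -0.2, -0.4]
gripper_width: 0.0264
finger_force: 59.9
```

>>> carry_out(motion="0 0 0 0 46 0 10; 0 0 0 -50 0 0 10; 0 0 0 -50 0 0 10; 0 0 9 0 0 0 10; 0 0 9 0 0 0 10; 0 0 9 0 0 0 10; 0 0 0 0 0 0 10; 0 0 0 0 0 0 10")

```text
t: 11.28
tcp_pos: [0.4841, 0.1273, 0.1466]
ee_rot: [0.434, 3.111, -0.0]
ft_force: [0.3, 0.1, -0.9]
gripper_width: 0.0262
finger_force: 59.9
```

```bash
python3 - <<'E'
from h import *
ps=cams.camera_params("scene");i2=cams.capture("scene")
s=bot.sense();print(s["t"],s["tcp_pos"],s["ft_force"],s["finger_force"])
M=R.from_rotvec(s["ee_rot"]).as_matrix();c=s["tcp_pos"]-M[:,2]*.0105;print(M[:,2])
print((proj(ps,[c-.124*M[:,0],c-.025*M[:,0]])-[220,130])*4)
cv2.imwrite("pics/c6.png",cv2.resize(i2[130:280,220:370],(600,600),interpolation=cv2.INTER_CUBIC))
E
```

```text
11.325 [0.48414752 0.12726505 0.14665803] [ 0.24243139  0.21608106 -0.81810301] 59.94755208492279
[ 1.01019705e-04  1.77775460e-05 -9.99999995e-01]
[[211.67713322 333.21558603]
 [373.33367342 367.07988307]]
```

View pics/c6.png

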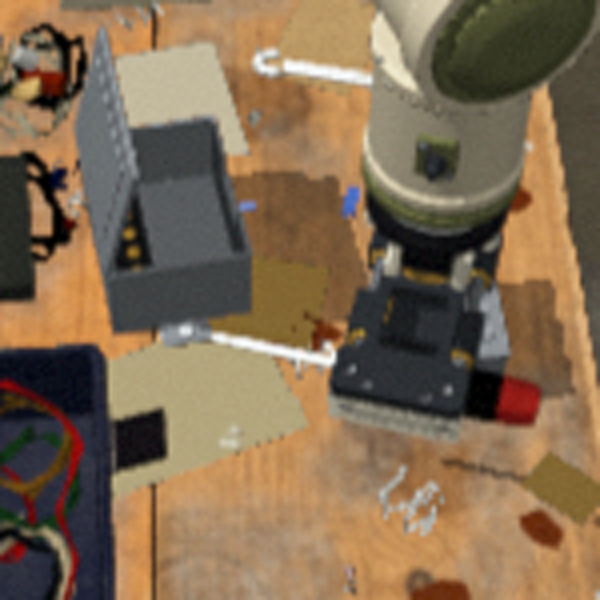

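The cover is still open and the screwdriver is level in the grip, with its tip at (213,337) against (212,333) predicted. I lower it slowly.

>>> carry_out(motion="0 0 0 0 0 40 10; 0 0 0 0 0 45 10; 0 0 0 0 0 35 10; 0 0 0 0 0 12 10; 0 0 0 0 0 5 10; 0 0 0 0 0 3 10; 0 0 0 0 0 1 10; 0 0 0 0 0 0 10")

```text
t: 12.32
tcp_pos: [0.4845, 0.1274, 0.0063]
ee_rot: [0.44, 3.11, 0.001]
ft_force: [0.2, 0.7, -0.6]
gripper_width: 0.0261
finger_force: 59.9
```

>>> carry_out(motion="0 0 0 0 0 1 10; 0 0 0 0 0 0.5 10; 0 0 0 0 0 0 10; 0 0 0 0 0 0 35; 0 0 0 0 0 0 60; 0 0 0 0 0 0 80; 0 0 0 0 0 0 80; 0 0 0 0 0 0 80")

```text
t: 13.32
tcp_pos: [0.4841, 0.1272, 0.0041]
ee_rot: [-0.44, -3.111, 0.0]
ft_force: [-0.4, 0.4, 0.3]
gripper_width: 0.0703
finger_force: 0.0
```

>>> carry_out(motion="0 0 0 0 0 -10 80; 0 0 0 0 0 -40 80; 0 0 0 0 0 -50 80; 0 0 0 0 0 -50 80; 0 0 0 0 0 0 80; 0 0 0 0 0 0 80; 0 0 0 0 0 0 80; 0 0 0 0 0 0 80")

```text
t: 14.32
tcp_pos: [0.4836, 0.1271, 0.1531]
ee_rot: [-0.439, -3.109, 0.002]
ft_force: [-0.1, 0.1, -0.4]
gripper_width: 0.0801
finger_force: 0.0
```

```bash
python3 - <<'E'
from h import *
a=cams.capture("scene")[130:280,220:370];b=cams.capture("wrist")
cv2.imwrite("pics/c7.png",np.hstack([cv2.resize(a,(400,400)),cv2.resize(b,(400,300))] if 0 else [cv2.resize(a,(400,400)),cv2.copyMakeBorder(cv2.resize(b,(400,300)),0,100,0,0,0)]))
s=bot.sense();print(s["t"],s["tcp_pos"],s["gripper_width"],s["finger_force"])
E
```

```text
14.425 [0.48382104 0.12715216 0.15336057] 0.08002375911586736 0.0
```

View pics/c7.png

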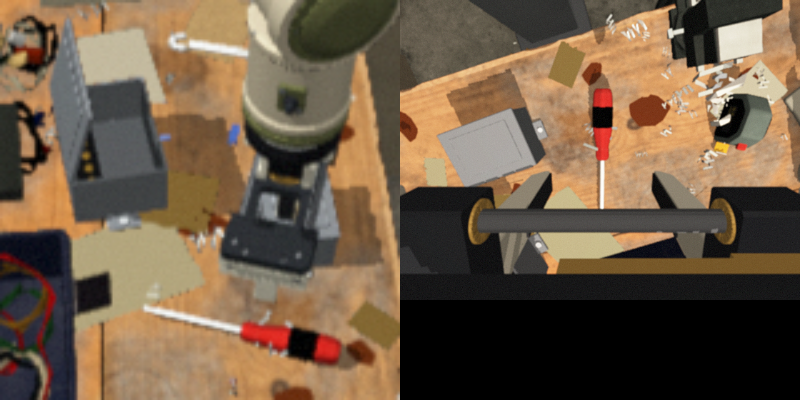

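The picture shows the screwdriver lying flat on the bench (left panel, (145,308) to (340,348)), the cover standing open and the gripper clear.

```bash
python3 -c "
from station import job_done
print(job_done())"
```

```text
the job is handed in; nothing more can be done
None
```

The job is handed in: the cover was levered open to about 77° and left standing, the screwdriver was lowered flat onto the bench and released at about 14 s of the 48 s limit, and the wrench and tape measure were not touched; the hand-in returned no verdict.

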